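Load a flanged stand-off into the 3-2-1 welding fixture

TASK

Set up the stand-off for tack welding on the dark fixture plate: first lay the oblong foot plate on the three rest buttons and slide it up against all three stop pins, then stand the round hub with its pilot fully down in the foot's big hole, then put the square flange over the hub's upper pilot so that it lies flat on the shoulder with its sides parallel to the foot's, and last set the brass block flat on the middle of the flange to hold the stack down. The foot must still touch its stops at the end, and the tip box and the magnet square stay where they are.

Things in the scene. Friction and masses are not known exactly. Their poses are not given: they have to be found in the camera images.
- fixture: Dark steel plate 120 x 180 x 12 mm fixed to the table. Origin: centre of its underside; x, y along its 120, 180 mm sides. Three rest buttons 14 mm across, tops at z = 20 mm, at x,y = 18,45; 18,-45; -18,0 mm. Three stop pins 12 mm across, tops at z = 41 mm, on 20 mm wide collars 5 mm high: two on the +x side at 33,45 and 33,-45 mm, one on the +y side at 0,66 mm.
- foot_home (a point): Point over the fixture's origin at the height of the button tops (z = 20 mm), axes as the fixture's. The foot plate lying on the buttons, one long side against the two +x pins and one end against the +y pin, has its origin here and its 120 mm side along y.
- foot_plate: Oblong flat dark steel plate 54 x 120 x 15 mm, 0.65 kg, lying flat. Origin: centre of its underside; x along the 54 mm, y along the 120 mm side. A 30 mm through hole in the middle, a 13 mm bolt hole 42 mm to either side along y. It is the same either way round.
- hub: Turned bright steel hub, 0.47 kg, standing upright. Origin: centre of its lower end; z up along its axis. Body 42 mm across from z = 9 to 51 mm; at either end a pilot 26 mm across and 9 mm long, bevelled to 19 mm at its tip (2 mm play all round in the 30 mm holes); total height 60 mm. Fully down in the foot its shoulder lies on the foot and its origin is 6 mm above the foot's.
- flange: Square flat dark steel flange 56 x 56 x 15 mm, 0.28 kg, lying flat. Origin: centre of its underside; x and y along its sides. A 30 mm through hole in the middle and four 8 mm bolt holes near the corners; the same every quarter turn. On the hub's shoulder its origin is 51 mm above the hub's.
- brass_block: Plain brass chill block, the one in front of the robot, 30 x 50 x 25 mm, lying on its 30 x 50 mm face. Origin: centre of its underside; x along the 30, y along the 50 mm side.
- tip_box: Bystander: small blue box with a white label, 41 x 61 x 23 mm, origin at the centre of its underside.
- magnet_square: Bystander: red and silver triangular welding magnet, 70 x 70 x 16 mm, origin at the centre of its outline's underside.
Things that resemble listed ones, but are neither listed nor needed, are in the scene too. What is shaped like the brass_block but green or turquoise is not meant.

How it is judged:
By the outcome, as a careful person would: the job done as asked, in the order asked, and still so for the second after the job is handed in, with the robot touching nothing.
It also fails if it takes over 115 s, if anything falls off the work surface, if the arm or the gripper's body presses on something with over 40 N, if the wrist force passes 120 N, or if a joint passes its speed limit or range.

ROBOT

A 6-joint arm with a two-finger parallel gripper is mounted at the origin on the work surface; the furniture and walls round the work are solid. World frame = base frame: x ahead of the robot, y to its left, z up, the work surface at z = 0. Lengths are in mm, angles in rad, forces in N, time in s.
With the tool pointing down it reaches from about 400 to 925 mm from the base axis. Payload 12.5 kg.
Tool frame: the origin (TCP) lies midway between the tips of the shut fingers; the grasp point (between the pads) lies 19 mm behind it; z points along the fingers, y is the line along which they close (so a half turn about z gives the same grasp; the last joint's range is limited). The gripper opens to 95 mm and grips with 3 to 60 N. Pads are 20 mm wide; open, the fingers measure 119 mm over their backs; the gripper's body (75 mm by 180 mm) begins 59 mm behind the grasp point.
Start: joints at [1.159, 0.491, 1.559, -0, 1.092, -0.106], TCP at [188.143, 596.028, 214.661] pointing down, gripper open.
Joint ranges: [-3.1, 3.1], [-0.84, 2.19], [0.05, 2.79], [-1.13, 4.28], [0.06, 2.93], [-2.69, 2.69]. Speed limits (rad/s): [2.22, 2.22, 2.79, 3.14, 3.14, 3.14].

INTERFACE

Orientations are given as [roll, pitch, yaw] about the fixed x, y, z axes, in that order (R = Rz(yaw) Ry(pitch) Rx(roll)).
In Python, from cell import * gives the robot as it stands. The module is installed in compiled form; this text tells all that it offers.
- The arm moves only by the tool arm_command, never from a script. Its arguments are lists of equal length, an entry for each row: "delta_pos": the shift along the world's x, y, z in units of 250 mm (1.0 is 250 mm), a list of three; "delta_rot": the turn, a rotation vector about the world's x, y, z in units of 90 degrees (1.0 is 90 degrees), a list of three; "claw": the closure, from 0 (fully open) to 1 (shut). In form: {"delta_pos": [[tx, ty, tz], ...], "delta_rot": [[wx, wy, wz], ...], "claw": [claw, ...]}. A call has exactly 5 rows; each row is the pose to reach, as a shift and turn from the pose commanded when the call began; what a row does not reach only later rows make up. A row lasts 1/12 s, in which the tool goes at most 41.7 mm and 7.16 degrees, less where a joint would pass 70% of its speed; a pose out of reach is approached as far as the arm can. A call with a number of a shift or a turn outside -1 to 1 is refused whole. A call with a gripper value outside its range is refused whole. The fingers move at their own pace and stop on an object; the grip force is fixed at half the most. Time passes only in rows, so rows that repeat a pose let the fingers close, or fill a call up. It gives the time, the measured TCP pose, the force, the opening and the grip force at its end, in the units of the state.
- state(): the state, without advancing time (a new reading comes with each control period).
- read_camera(name): name is "scene" or "top" or "wrist"; returns the picture (480x640x3 uint8, red, green, blue); there is no depth.
- calibration(name): a dict with "camera_matrix" (3x3 intrinsics, pixels), "T" (4x4, takes a point from camera to world coordinates). Camera axes: x right, y down, z forward; pixel columns grow to the right and rows downward; lengths in mm; the calibration is good to about 2 mm. A picture is of the moment at which its call begins: read the wrist's pose just before it. calibration takes no time and is no camera call; for the wrist camera it gives the pose at the moment of the call.
- job_done(): hands the job in; it is judged then, once.
The state is a dict: "t": time; "joints": joint angles; "qvel": joint speeds; "tau": joint torques, N m; "eef_pos": TCP position; "tcp_rot": TCP orientation; "ft_force": force on the tool from outside, world axes, zero at the start; "moment": the same for the moment, N m; "opening": opening from 0.0 (shut) to 1.0 (fully open); "grip_force": force on a finger pad.
Only numpy, scipy, OpenCV 4.12 (cv2) and the standard library are available. Lean on these libraries where they do the work, as an engineer would, in place of code of your own. Each camera call takes 0.05 s, during which the arm holds its last target. There are 200 camera calls.

## Working session

There is one attempt and no reset: what is moved stays moved. The work goes in short steps, Python scripts to look and compute and a tool call to move; the robot and the scene stay as the last step left them, time stands still between calls to the robot, and variables do not carry over. Pictures are saved under pics/ and viewed, at most 14 in all, crops included, and the job is handed in when it is done.

Besides the shell and the picture viewer there is one more tool, called after "Request:" as a command line: name --argument value ..., lists and objects as JSON in quotes. arm_command: Moves the arm, as the interface text tells. Shifts and turns lie within -1 to 1; 1 stands for 250 mm of shift or 90 degrees of turn. Its arguments: {"type":"object","properties":{"delta_pos":{"type":"array"},"delta_rot":{"type":"array"},"claw":{"type":"array"}},"required":["delta_pos","delta_rot","claw"]}

```bash
mkdir -p pics
cat > h.py <<'E'
from cell import *
import numpy as np, cv2
def ray(name,u,v,z,c=None):
    c=c or calibration(name); K=np.array(c["camera_matrix"]);T=np.array(c["T"])
    d=T[:3,:3]@np.linalg.inv(K)@np.array([u,v,1.0]); o=T[:3,3]
    return np.round(o+d*(z-o[2])/d[2],1)
def proj(name,p,c=None):
    c=c or calibration(name); K=np.array(c["camera_matrix"]);T=np.array(c["T"])
    q=K@(T[:3,:3].T@(np.array(p,float)-T[:3,3])); return np.round(q[:2]/q[2],1)
def snap(name,fn,box=None,s=1):
    im=read_camera(name)
    cv2.imwrite('pics/full_'+fn,cv2.cvtColor(im,cv2.COLOR_RGB2BGR))
    if box: x0,y0,x1,y1=box; im=im[y0:y1,x0:x1]
    im=cv2.resize(im,None,fx=s,fy=s,interpolation=cv2.INTER_CUBIC)
    cv2.imwrite('pics/'+fn,cv2.cvtColor(im,cv2.COLOR_RGB2BGR))
E
python3 - <<'E'
from h import *
snap("top","top0.png",s=1.25); snap("scene","scene0.png")
print(state())
for n in("top","scene","wrist"): c=calibration(n); print(n,np.round(c["camera_matrix"],1).tolist(),np.round(c["T"],3).tolist())
E
```

```text
{'t': 0.1, 'joints': array([ 1.15937354e+00,  4.91483752e-01,  1.55936602e+00, -2.98428357e-05,
        1.09173037e+00, -1.05631837e-01]), 'qvel': array([ 0.0008345 , -0.00205439, -0.00106527, -0.00032637,  0.00163161,
       -0.00179939]), 'tau': array([ 2.62587324e-03, -6.13623977e+01, -2.58608526e+01,  6.94060978e-02,
        4.70475142e-02, -4.29615886e-05]), 'eef_pos': array([188.07331516, 595.80820084, 214.13758506]), 'tcp_rot': array([-3.14060788e+00, -7.77944717e-05,  2.83581544e+00]), 'ft_force': array([ 0.36810904,  0.42778295, -0.41642146]), 'moment': array([-0.00772741,  0.03692957, -0.03125138]), 'grip_force': 0.0, 'opening': 0.9965014904645039}
top [[614.8, 0.0, 315.1], [0.0, 614.8, 243.9], [0.0, 0.0, 1.0]] [[-0.013, -0.993, 0.116, 238.52], [-1.0, 0.012, -0.007, 3.979], [0.006, -0.116, -0.993, 1646.112], [0.0, 0.0, 0.0, 1.0]]
scene [[535.6, 0.0, 323.0], [0.0, 535.6, 245.3], [0.0, 0.0, 1.0]] [[-0.889, 0.311, -0.337, 857.989], [0.458, 0.599, -0.656, 823.846], [-0.003, -0.737, -0.675, 892.334], [0.0, 0.0, 0.0, 1.0]]
wrist [[376.9, 0.0, 315.3], [0.0, 376.9, 234.7], [0.0, 0.0, 1.0]] [[0.3, 0.924, 0.236, 122.829], [0.954, -0.291, -0.075, 617.596], [-0.0, 0.248, -0.969, 384.188], [0.0, 0.0, 0.0, 1.0]]
```

View pics/top0.png

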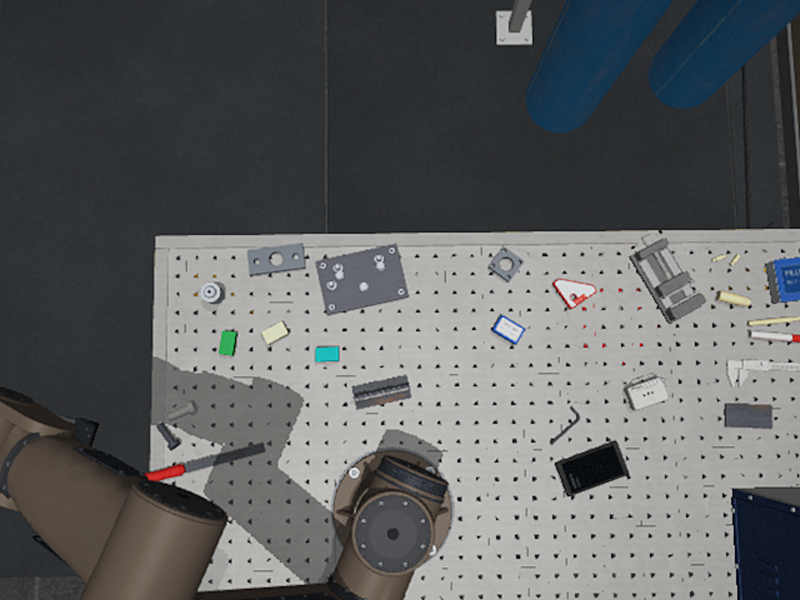

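View pics/scene0.png

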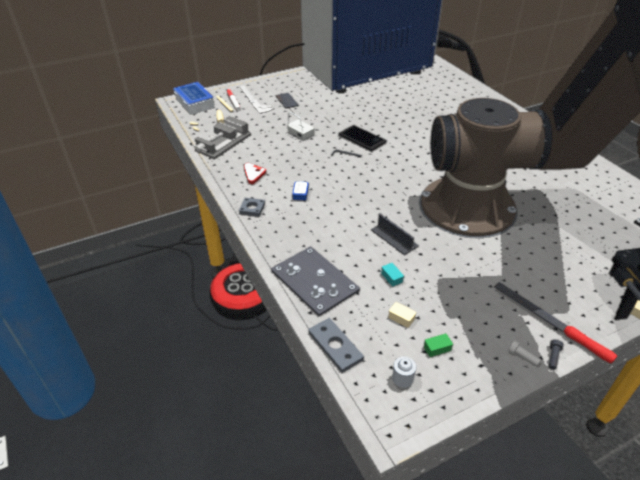

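Top view (1.25×): the fixture is at (363,278), with its +x pins on the upper side and its +y pin on the left. The foot is at (276,260), hub (211,292), flange (506,264), brass block (276,332), magnet (575,291) and tip box (508,329). The green and turquoise blocks are decoys.

Run:
```python
from h import *
for n,u,v,z in [("fix",363,278,12),("foot",276,260,15),("hub",211,291,60),("flange",506,264,15),("brass",276,332,25),("tip",508,329,23),("mag",575,291,16),("footL",249,264,15),("footR",304,255,15)]:
    print(n,ray("top",u/1.25,v/1.25,z))
im=cv2.imread('pics/full_top0.png')
a=cv2.resize(im[185:300,150:340],None,fx=4.2,fy=4.2,interpolation=cv2.INTER_CUBIC)
cv2.imwrite('pics/topc.png',a)
```

```text
fix [488.8  57.8  12. ]
foot [529.8 244.3  15. ]
hub [458.  372.4  60. ]
flange [ 515.  -250.3   15. ]
brass [373.7 242.1  25. ]
tip [ 374. -249.   23.]
mag [ 454.4 -396.3   16. ]
footL [521.8 302.2  15. ]
footR [540.  184.2  15. ]
```

View pics/topc.png

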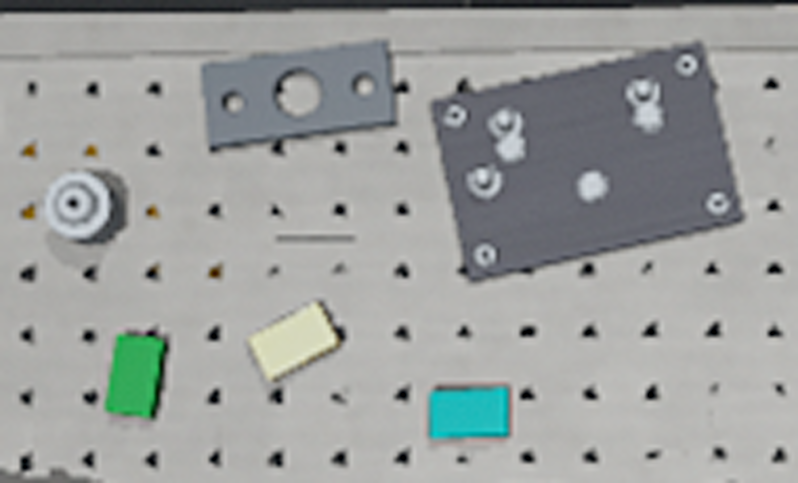

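Request:
arm_command --delta_pos '[[0.11, -0.12, 0.03], [0.22, -0.24, 0.06], [0.33, -0.37, 0.09], [0.44, -0.49, 0.12], [0.54, -0.61, 0.15]]' --delta_rot '[[0, 0, -0.07], [0, 0, -0.14], [0, 0, -0.21], [0, 0, -0.28], [0, 0, -0.36]]' --claw '[0, 0, 0, 0, 0]'

```text
t: 0.52
eef_pos: [324.0, 441.9, 252.2]
tcp_rot: [-3.141, 0.0, 2.266]
ft_force: [0.8, 0.3, -0.5]
opening: 1.0
grip_force: 0.0
```

Request:
arm_command --delta_pos '[[0.1, -0.11, 0.0], [0.2, -0.22, 0.0], [0.31, -0.34, 0.0], [0.42, -0.46, 0.0], [0.52, -0.56, 0.0]]' --delta_rot '[[0, 0, -0.07], [0, 0, -0.14], [0, 0, -0.21], [0, 0, -0.28], [0, 0, -0.37]]' --claw '[0, 0, 0, 0, 0]'

```text
t: 0.93
eef_pos: [454.2, 301.4, 252.1]
tcp_rot: [-3.141, 0.0, 1.7]
ft_force: [0.4, 0.9, 0.2]
opening: 0.998
grip_force: 0.0
```

Run:
```python
from h import *
c=calibration("wrist"); snap("wrist","w1.png",s=1.25); import pickle; pickle.dump(c,open('c1.pkl','wb'))
print(state()["eef_pos"],state()["tcp_rot"],np.round(c["T"],3))
```

```text
[457.90163916 298.41180384 251.90163608] [3.14052446e+00 1.38049591e-03 1.68806037e+00] [[ 9.91000e-01  1.26000e-01  3.20000e-02  4.46318e+02]
 [ 1.30000e-01 -9.61000e-01 -2.46000e-01  3.71130e+02]
 [-0.00000e+00  2.48000e-01 -9.69000e-01  4.22120e+02]
 [ 0.00000e+00  0.00000e+00  0.00000e+00  1.00000e+00]]
```

View pics/w1.png

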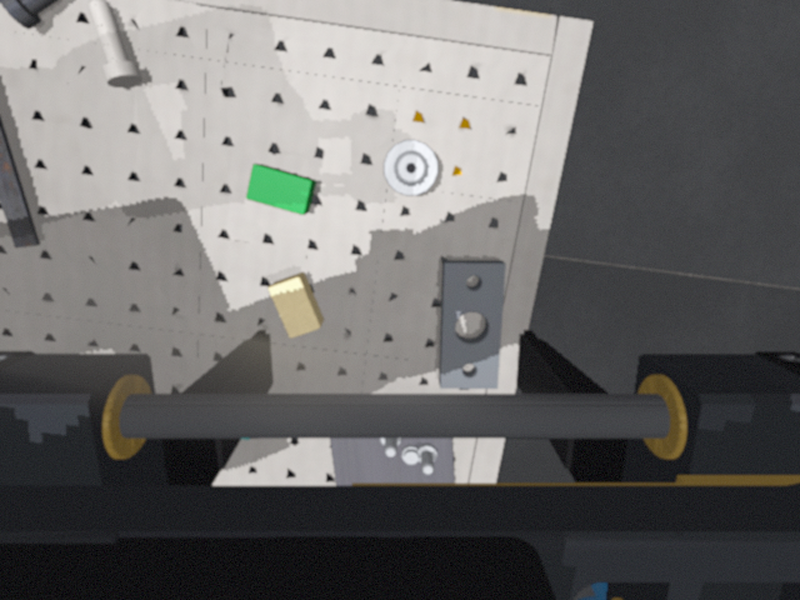

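Wrist view: the foot's corners are near (442,260) and (498,389), the hub top near (411,168) and the brass block near (295,305). I'll enlarge it.

Run:
```python
import cv2
im=cv2.imread('pics/full_w1.png'); cv2.imwrite('pics/w1c.png',cv2.resize(im[105:315,205:415],None,fx=2.8,fy=2.8,interpolation=cv2.INTER_CUBIC))
```

```text
(no output)
```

View pics/w1c.png

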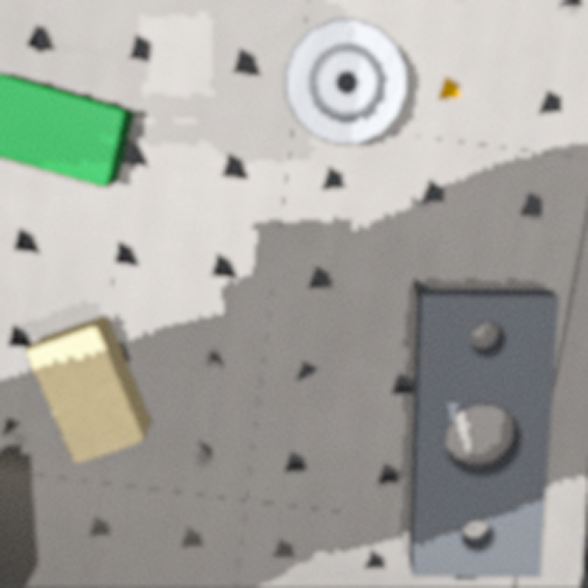

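```bash
cat >> h.py <<'E'
def pose(P,L,W):
    "fit of a rectangle (corner list, order: going round); returns centre, yaw of long side's normal, side lengths"
    P=np.array(P)[:,:2]; e=[np.linalg.norm(P[(i+1)%4]-P[i]) for i in range(4)]
    k=0 if e[0]+e[2]>e[1]+e[3] else 1
    d=(P[(k+1)%4]-P[k])-(P[(k+3)%4]-P[(k+2)%4])
    a=np.arctan2(-d[0],d[1]); a=(a+np.pi/2)%np.pi-np.pi/2
    return np.round(P.mean(0),1),round(a,3),np.round(e,1)
E
python3 - <<'E'
from h import *; import pickle
c=pickle.load(open('c1.pkl','rb'))
w=lambda u,v,z: ray("wrist",205+u/2.8,105+v/2.8,z,c)
t=lambda u,v,z: ray("top",150+u/4.2,185+v/4.2,z)
print("foot w",pose([w(*p,15) for p in [(417,291),(556,293),(540,576),(412,575)]],120,54), w(482,435,15), w(486,337,15),w(477,534,15))
print("foot t",pose([t(*p,15) for p in [(203,64),(388,41),(397,123),(211,149)]],120,54), t(299,91,15))
print("brass w",pose([w(*p,25) for p in [(26,351),(103,318),(150,434),(78,462)]],50,30))
print("brass t",pose([t(*p,25) for p in [(249,342),(321,302),(340,340),(271,380)]],50,30))
print("hub",w(347,82,60),w(348,82,51), t(74,203,60))
print("fix",pose([t(*p,12) for p in [(432,101),(704,42),(742,218),(471,280)]],180,120))
print("fixscrews",pose([t(*p,12) for p in [(455,115),(687,65),(717,203),(485,255)]],1,1))
for p in [(506,120),(642,92),(484,180)]: print("pin top",t(*p,41))
for p in [(511,147),(648,116),(592,186)]: print("button",t(*p,20))
E
```

```text
foot w (array([533.2, 245.7]), np.float64(0.135), array([ 54.5, 120.6,  53.7, 120.9])) [533.3 247.3  15. ] [527.9 287.7  15. ] [538.6 204.4  15. ]
foot t (array([531.3, 242.8]), np.float64(0.121), array([119.2,  53.6, 119.6,  55.5])) [533.4 243.3  15. ]
brass w (array([375.9, 247.7]), np.float64(0.483), array([33. , 49.6, 31.3, 48.8]))
brass t (array([372.2, 243.4]), np.float64(0.51), array([51.5, 26.9, 49.8, 27.9]))
hub [458.3 376.4  60. ] [459.  376.6  51. ] [456.7 375.5  60. ]
fix (array([487. ,  59.2]), np.float64(0.209), array([178.6, 116.6, 177. , 118.3]))
fixscrews (array([487.4,  60. ]), np.float64(0.207), array([152.2,  91.4, 151.4,  92.5]))
pin top [508.6 109.2  41. ]
pin top [525.4  23.5  41. ]
pin top [470.6 123.2  41. ]
button [494.7 107.5  20. ]
button [513.6  20.1  20. ]
button [469.   56.2  20. ]
```

Request:
arm_command --delta_pos '[[0.08, -0.06, -0.1], [0.16, -0.11, -0.22], [0.24, -0.17, -0.35], [0.3, -0.21, -0.48], [0.3, -0.21, -0.6]]' --delta_rot '[[0, 0, 0.01], [0, 0, 0.01], [0, 0, 0.01], [0, 0, 0.01], [0, 0, 0.01]]' --claw '[0, 0, 0, 0, 0]'

```text
t: 1.4
eef_pos: [530.3, 249.1, 100.1]
tcp_rot: [3.141, 0.0, 1.72]
ft_force: [-0.1, 0.7, 0.3]
opening: 1.002
grip_force: 0.0
```

Run:
```python
from h import *
print(state()["eef_pos"],state()["tcp_rot"])
```

```text
[530.25006022 249.14606038 100.12117086] [3.14101153e+00 2.38487759e-04 1.71978190e+00]
```

Request:
arm_command --delta_pos '[[0.01, -0.01, -0.1], [0.01, -0.01, -0.2], [0.01, -0.01, -0.3], [0.01, -0.01, -0.36], [0.01, -0.01, -0.36]]' --delta_rot '[[0, 0, -0.01], [0, 0, -0.01], [0, 0, -0.01], [0, 0, -0.01], [0, 0, -0.01]]' --claw '[0, 0, 0, 0, 0]'

```text
t: 1.82
eef_pos: [529.1, 247.9, 8.9]
tcp_rot: [-3.136, 0.001, 1.706]
ft_force: [-0.2, 0.4, -1.3]
opening: 0.999
grip_force: 0.0
```

Request:
arm_command --delta_pos '[[0.012, -0.005, -0.015], [0.012, -0.005, -0.015], [0.012, -0.005, -0.015], [0.012, -0.005, -0.015], [0.012, -0.005, -0.015]]' --delta_rot '[[0, 0, 0], [0, 0, 0], [0, 0, 0], [0, 0, 0], [0, 0, 0]]' --claw '[0, 0, 0, 0.3, 0.5]'

```text
t: 2.23
eef_pos: [533.9, 247.4, 9.3]
tcp_rot: [3.14, -0.0, 1.706]
ft_force: [0.1, -0.3, -0.3]
opening: 0.914
grip_force: 0.0
```

Request:
arm_command --delta_pos '[[0, 0, 0], [0, 0, 0], [0, 0, 0], [0, 0, 0], [0, 0, 0]]' --delta_rot '[[0, 0, 0], [0, 0, 0], [0, 0, 0], [0, 0, 0], [0, 0, 0]]' --claw '[0.7, 0.7, 0.7, 0.7, 0.7]'

```text
t: 2.65
eef_pos: [533.2, 247.2, 8.4]
tcp_rot: [-3.141, 0.0, 1.706]
ft_force: [-5.3, -1.5, 4.2]
opening: 0.566
grip_force: 8.0
```

Request:
arm_command --delta_pos '[[0, 0, 0], [0, 0, -0.02], [0, 0, -0.02], [0, 0, -0.02], [0, 0, -0.02]]' --delta_rot '[[0, 0, 0], [0, 0, 0], [0, 0, 0], [0, 0, 0], [0, 0, 0]]' --claw '[0.35, 0.35, 0.7, 0.7, 0.7]'

```text
t: 3.07
eef_pos: [533.4, 247.2, 2.9]
tcp_rot: [-3.141, 0.0, 1.706]
ft_force: [-0.5, 0.3, -6.1]
opening: 0.565
grip_force: 30.0
```

Request:
arm_command --delta_pos '[[0, 0, 0], [0, 0, 0], [0, 0, 0], [0, 0, 0], [0, 0, 0]]' --delta_rot '[[0, 0, 0], [0, 0, 0], [0, 0, 0], [0, 0, 0], [0, 0, 0]]' --claw '[0.7, 0.7, 0.7, 0.7, 0.7]'

```text
t: 3.48
eef_pos: [533.6, 247.2, 3.3]
tcp_rot: [-3.141, 0.0, 1.706]
ft_force: [-0.4, 0.1, -6.4]
opening: 0.562
grip_force: 30.0
```

Request:
arm_command --delta_pos '[[0, 0, 0.08], [0, 0, 0.16], [0, 0, 0.28], [0, 0, 0.4], [0, 0, 0.4]]' --delta_rot '[[0, 0, 0], [0, 0, 0], [0, 0, 0], [0, 0, 0], [0, 0, 0]]' --claw '[0.7, 0.7, 0.7, 0.7, 0.7]'

```text
t: 3.9
eef_pos: [535.7, 248.1, 108.6]
tcp_rot: [3.134, -0.001, 1.706]
ft_force: [1.7, 1.0, -5.7]
opening: 0.568
grip_force: 30.0
```

Request:
arm_command --delta_pos '[[-0.03, -0.12, 0], [-0.07, -0.27, 0], [-0.11, -0.43, 0], [-0.15, -0.58, 0], [-0.18, -0.7, 0]]' --delta_rot '[[0, 0, 0.01], [0, 0, 0.02], [0, 0, 0.03], [0, 0, 0.04], [0, 0, 0.046]]' --claw '[0.7, 0.7, 0.7, 0.7, 0.7]'

```text
t: 4.32
eef_pos: [487.0, 70.3, 102.5]
tcp_rot: [-3.14, -0.0, 1.779]
ft_force: [1.0, 0.1, -6.6]
opening: 0.565
grip_force: 30.0
```

Request:
arm_command --delta_pos '[[-0.016, -0.07, 0], [-0.016, -0.07, 0], [-0.016, -0.07, -0.08], [-0.016, -0.07, -0.16], [-0.016, -0.07, -0.16]]' --delta_rot '[[0, 0, 0], [0, 0, 0], [0, 0, 0], [0, 0, 0], [0, 0, 0]]' --claw '[0.7, 0.7, 0.7, 0.7, 0.7]'

```text
t: 4.73
eef_pos: [483.1, 54.9, 60.4]
tcp_rot: [-3.137, -0.001, 1.778]
ft_force: [-1.6, 0.1, -6.8]
opening: 0.568
grip_force: 30.0
```

Run:
```python
from h import *
snap("top","top1.png",(250,185,350,265),8)
snap("scene","sc1.png",(250,230,380,327),6)
print(state()["eef_pos"],state()["tcp_rot"])
```

```text
[484.2660477   55.08387986  62.87592834] [-3.13972610e+00 -4.94292193e-04  1.77862851e+00]
```

View pics/sc1.png

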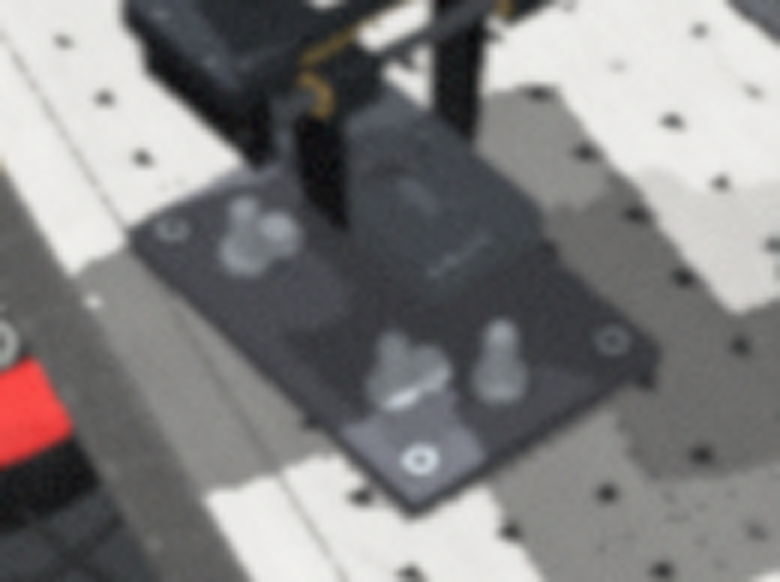

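The scene crop shows the foot held level above the fixture, clear of the three pins. I'll lower it slowly.

Request:
arm_command --delta_pos '[[0, 0, -0.06], [0, 0, -0.11], [0, 0, -0.14], [0, 0, -0.148], [0, 0, -0.148]]' --delta_rot '[[0, 0, 0], [0, 0, 0], [0, 0, 0], [0, 0, 0], [0, 0, 0]]' --claw '[0.7, 0.7, 0.7, 0.7, 0.7]'

```text
t: 5.25
eef_pos: [484.8, 55.0, 26.6]
tcp_rot: [-3.142, -0.0, 1.779]
ft_force: [-0.6, 0.4, -6.0]
opening: 0.565
grip_force: 30.0
```

Request:
arm_command --delta_pos '[[0, 0, -0.003], [0, 0, -0.006], [0, 0, -0.009], [0, 0, -0.012], [0, 0, -0.012]]' --delta_rot '[[0, 0, 0], [0, 0, 0], [0, 0, 0], [0, 0, 0], [0, 0, 0]]' --claw '[0.7, 0.7, 0.7, 0.7, 0.7]'

```text
t: 5.67
eef_pos: [484.7, 54.8, 23.5]
tcp_rot: [3.141, 0.0, 1.778]
ft_force: [0.5, -0.4, -6.1]
opening: 0.567
grip_force: 30.0
```

Request:
arm_command --delta_pos '[[0, 0, -0.001], [0, 0, -0.002], [0, 0, -0.003], [0, 0, -0.004], [0, 0, -0.004]]' --delta_rot '[[0, 0, 0], [0, 0, 0], [0, 0, 0], [0, 0, 0], [0, 0, 0]]' --claw '[0.7, 0.7, 0.7, 0.7, 0.7]'

```text
t: 6.08
eef_pos: [484.7, 54.8, 22.9]
tcp_rot: [3.141, 0.0, 1.778]
ft_force: [-1.7, -0.2, 4.1]
opening: 0.567
grip_force: 30.0
```

Request:
arm_command --delta_pos '[[-0.001, 0.004, 0], [-0.002, 0.008, 0], [-0.0025, 0.012, 0], [-0.003, 0.015, 0], [-0.003, 0.015, 0]]' --delta_rot '[[0, 0, 0], [0, 0, 0], [0, 0, 0], [0, 0, 0], [0, 0, 0]]' --claw '[0.7, 0.7, 0.7, 0.7, 0.7]'

```text
t: 6.5
eef_pos: [484.6, 58.5, 22.8]
tcp_rot: [3.14, 0.001, 1.778]
ft_force: [0.1, -3.7, 5.6]
opening: 0.564
grip_force: 30.0
```

Request:
arm_command --delta_pos '[[-0.001, 0.003, 0], [-0.001, 0.006, 0], [-0.002, 0.008, 0], [-0.002, 0.01, 0], [-0.002, 0.01, 0]]' --delta_rot '[[0, 0, 0], [0, 0, 0], [0, 0, 0], [0, 0, 0], [0, 0, 0]]' --claw '[0.7, 0.7, 0.7, 0.7, 0.7]'

```text
t: 6.92
eef_pos: [484.1, 60.9, 22.8]
tcp_rot: [3.14, 0.001, 1.778]
ft_force: [0.1, -3.7, 6.6]
opening: 0.566
grip_force: 30.0
```

Request:
arm_command --delta_pos '[[-0.001, 0.003, 0], [-0.001, 0.005, 0], [-0.002, 0.007, 0], [-0.002, 0.009, 0], [-0.002, 0.009, 0]]' --delta_rot '[[0, 0, 0], [0, 0, 0], [0, 0, 0], [0, 0, 0], [0, 0, 0]]' --claw '[0.7, 0.7, 0.7, 0.7, 0.7]'

```text
t: 7.33
eef_pos: [483.9, 62.5, 22.8]
tcp_rot: [3.14, 0.001, 1.779]
ft_force: [1.5, -12.4, 5.5]
opening: 0.564
grip_force: 30.0
```

Request:
arm_command --delta_pos '[[0.004, 0.001, 0], [0.008, 0.002, 0], [0.011, 0.0025, 0], [0.014, 0.003, 0], [0.014, 0.003, 0]]' --delta_rot '[[0, 0, 0], [0, 0, 0], [0, 0, 0], [0, 0, 0], [0, 0, 0]]' --claw '[0.7, 0.7, 0.7, 0.7, 0.7]'

```text
t: 7.75
eef_pos: [483.9, 62.7, 22.7]
tcp_rot: [-3.136, 0.0, 1.78]
ft_force: [-13.9, -20.4, 17.1]
opening: 0.564
grip_force: 30.0
```

Request:
arm_command --delta_pos '[[0.002, 0, 0], [0.004, 0.001, 0], [0.005, 0.001, 0], [0.006, 0.001, 0], [0.006, 0.001, 0]]' --delta_rot '[[0, 0, 0], [0, 0, 0], [0, 0, 0], [0, 0, 0], [0, 0, 0]]' --claw '[0.7, 0.7, 0.7, 0.7, 0.7]'

```text
t: 8.17
eef_pos: [484.0, 62.8, 22.6]
tcp_rot: [-3.133, -0.0, 1.78]
ft_force: [-17.7, -23.0, 20.7]
opening: 0.562
grip_force: 30.0
```

Run:
```python
from h import *
snap("top","top2.png"); snap("scene","sc2.png"); print(state()["ft_force"],state()["moment"])
a=cv2.imread('pics/full_top2.png')[190:265,245:345]; b=cv2.imread('pics/full_sc2.png')[235:325,260:380]
f=lambda i:cv2.resize(i,(780,int(780*i.shape[0]/i.shape[1])),interpolation=cv2.INTER_CUBIC)
a=cv2.resize(a,(400,300),interpolation=cv2.INTER_CUBIC); b=cv2.resize(b,(400,300),interpolation=cv2.INTER_CUBIC)
cv2.imwrite('pics/two2.png',np.hstack([a,b]))
```

```text
[-17.78152593 -22.69541149  19.92913343] [-4.22395596  3.17610242  0.37820485]
```

View pics/two2.png

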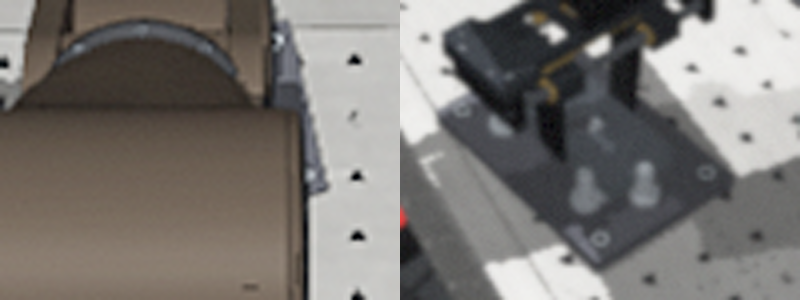

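Request:
arm_command --delta_pos '[[0, 0, 0.001], [0, 0, 0.002], [0, 0, 0.002], [0, 0, 0.002], [0, 0, 0.002]]' --delta_rot '[[0, 0, 0], [0, 0, 0], [0, 0, 0], [0, 0, 0], [0, 0, 0]]' --claw '[0.4, 0.38, 0.37, 0.37, 0.37]'

```text
t: 8.68
eef_pos: [487.4, 64.2, 22.8]
tcp_rot: [-3.14, -0.0, 1.779]
ft_force: [-3.7, -3.6, 1.7]
opening: 0.628
grip_force: 2.1
```

Request:
arm_command --delta_pos '[[0.004, 0.001, 0.004], [0.008, 0.002, 0.004], [0.012, 0.003, 0.004], [0.012, 0.003, 0.004], [0.012, 0.003, 0.004]]' --delta_rot '[[0, 0, 0], [0, 0, 0], [0, 0, 0], [0, 0, 0], [0, 0, 0]]' --claw '[0.37, 0.37, 0.37, 0.37, 0.37]'

```text
t: 9.1
eef_pos: [489.5, 64.9, 23.7]
tcp_rot: [-3.138, -0.0, 1.779]
ft_force: [-7.2, -5.2, 3.3]
opening: 0.632
grip_force: 4.3
```

Request:
arm_command --delta_pos '[[-0.008, -0.002, 0], [-0.016, -0.004, 0], [-0.024, -0.005, 0], [-0.024, -0.005, 0.1], [-0.024, -0.005, 0.2]]' --delta_rot '[[0, 0, 0], [0, 0, 0], [0, 0, 0], [0, 0, 0], [0, 0, 0]]' --claw '[0.35, 0.2, 0.1, 0, 0]'

```text
t: 9.52
eef_pos: [484.4, 63.9, 73.7]
tcp_rot: [-3.14, -0.001, 1.778]
ft_force: [0.1, -0.6, 0.1]
opening: 0.87
grip_force: 0.0
```

Request:
arm_command --delta_pos '[[0, 0.02, 0.16], [0, 0.06, 0.32], [0, 0.12, 0.48], [0, 0.2, 0.6], [0, 0.28, 0.7]]' --delta_rot '[[0, 0, 0], [0, 0, 0], [0, 0, 0], [0, 0, 0], [0, 0, 0]]' --claw '[0, 0, 0, 0, 0]'

```text
t: 9.93
eef_pos: [485.2, 134.6, 252.2]
tcp_rot: [3.138, 0.0, 1.778]
ft_force: [-1.1, -0.1, -0.9]
opening: 0.997
grip_force: 0.0
```

Run:
```python
from h import *; import pickle
read_camera("wrist")
c=calibration("wrist"); pickle.dump(c,open('c3.pkl','wb')); snap("wrist","w3.png",(160,60,480,300),2.5)
print(state()["eef_pos"])
```

```text
[486.24337504 136.0249847  252.98269929]
```

View pics/w3.png

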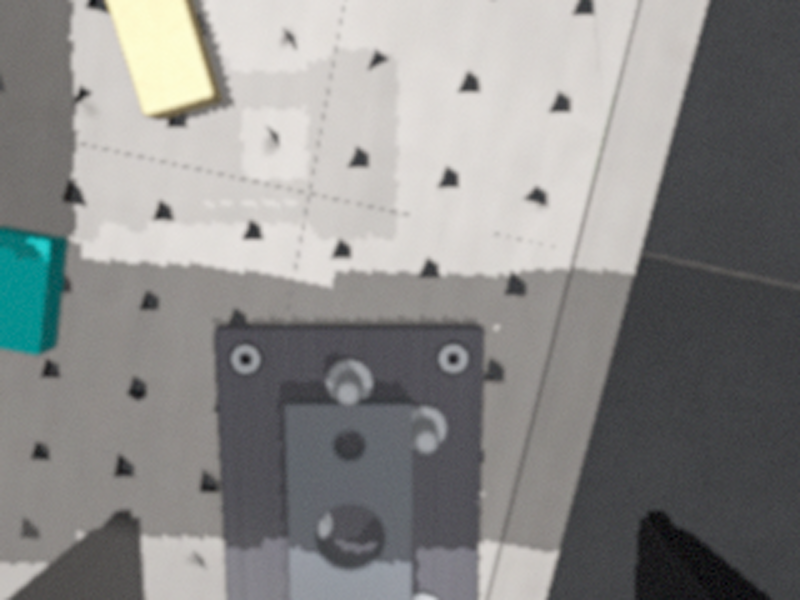

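The wrist crop shows the foot on the fixture, its end at the +y pin (348,392) and its long side at the +x pin (426,440). The foot's corners are (286,405) and (412,405), the big hole (350,536), and the fixture screws (246,359) and (453,359).

Run:
```python
from h import *; import pickle
c=pickle.load(open('c3.pkl','rb'))
w=lambda u,v,z: ray("wrist",160+u/2.5,60+v/2.5,z,c)
a,b=w(246,359,12),w(453,359,12); print(a,b,np.linalg.norm(a-b)); 
d=b-a; y=np.arctan2(d[1],d[0]); print("yaw",y,"mid",(a+b)/2)
p,q=w(286,405,35),w(412,405,35); d=q-p; print("foot",p,q,np.linalg.norm(d),np.arctan2(d[1],d[0]),"mid",(p+q)/2)
for nm,A,B in [("L",(286,405),(289.5,598)),("R",(412.5,405),(414.5,598))]:
    d=w(*A,35)-w(*B,35); print(nm,w(*A,35),w(*B,35),np.arctan2(-d[0],d[1]))
yaw=.208;R=np.array([[np.cos(yaw),-np.sin(yaw)],[np.sin(yaw),np.cos(yaw)]])
m=((a+b)/2)[:2]; O=m-R@[0,76]; print("fixture O",O)
e=((p+q)/2)[:2]; print("foot O",e-R@[0,60], "foot in fix",R.T@(e-R@[0,60]-O))
print("hole centre",w(350,536,35),"pin3 top",w(348,393,41),"pin1 top",w(426,440,41))
for nm,v in (("p3",(0,66)),("p1",(33,45))): print(nm,O+R@v)
im=cv2.imread('pics/full_w3.png'); cv2.imwrite('pics/w3b.png',cv2.resize(im[200:400,200:400],None,fx=3,fy=3,interpolation=cv2.INTER_CUBIC))
```

```text
[428.3 125.2  12. ] [518.2 144.1  12. ] 91.86522737140537
yaw 0.2072159102458748 mid [473.25 134.65  12.  ]
foot [450.7 113.7  35. ] [503.  124.7  35. ] 53.44427003898548 0.20730349250678057 mid [476.85 119.2   35.  ]
L [450.7 113.7  35. ] [468.2  27.2  35. ] 0.19961777841413486
R [503.2 124.7  35. ] [523.   38.5  35. ] 0.22578189925191477
fixture O [488.9442601   60.28811326]
foot O [489.24020534  60.49324731] foot in fix [0.33192729 0.13959886]
hole centre [488.9  61.5  35. ] pin3 top [475.3 125.4  41. ] pin1 top [511.5 112.4  41. ]
p3 [475.31503422 124.86554122]
p1 [511.94032007 111.13279072]
```

View pics/w3b.png

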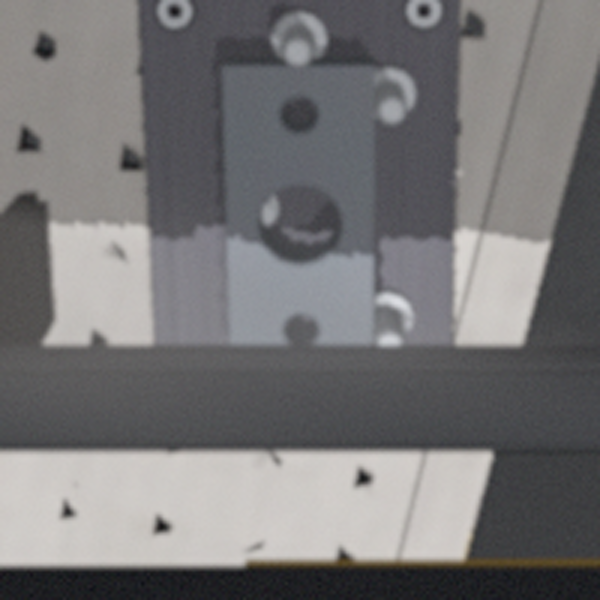

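Both estimates agree within 0.3 mm, so the foot is home. I'll confirm it with a firm push along each axis.

Request:
arm_command --delta_pos '[[0.016, -0.13, 0], [0.03, -0.27, -0.06], [0.05, -0.41, -0.14], [0.07, -0.54, -0.23], [0.078, -0.615, -0.32]]' --delta_rot '[[0, 0, 0], [0, 0, 0], [0, 0, 0], [0, 0, 0], [0, 0, 0]]' --claw '[1, 1, 1, 1, 1]'

```text
t: 10.45
eef_pos: [504.5, -22.9, 167.6]
tcp_rot: [3.141, 0.001, 1.777]
ft_force: [0.7, 0.1, -0.4]
opening: 0.706
grip_force: 0.0
```

Request:
arm_command --delta_pos '[[0, 0, -0.14], [0, 0, -0.28], [0, 0, -0.42], [0, 0, -0.52], [0, 0, -0.58]]' --delta_rot '[[0, 0, 0], [0, 0, 0], [0, 0, 0], [0, 0, 0], [0, 0, 0]]' --claw '[1, 1, 1, 1, 1]'

```text
t: 10.87
eef_pos: [502.8, -20.2, 20.6]
tcp_rot: [-3.138, -0.001, 1.778]
ft_force: [-0.2, -0.2, 0.4]
opening: 0.355
grip_force: 0.0
```

Request:
arm_command --delta_pos '[[0, 0, 0.015], [0, 0, 0.015], [0, 0, 0.015], [0, 0, 0.015], [0, 0, 0.015]]' --delta_rot '[[0, 0, 0], [0, 0, 0], [0, 0, 0], [0, 0, 0], [0, 0, 0]]' --claw '[1, 1, 1, 1, 1]'

```text
t: 11.28
eef_pos: [504.9, -20.1, 28.8]
tcp_rot: [3.14, 0.001, 1.778]
ft_force: [-0.3, 0.6, 0.4]
opening: 0.025
grip_force: 0.0
```

Request:
arm_command --delta_pos '[[-0.003, 0.014, 0], [-0.006, 0.028, 0], [-0.008, 0.038, 0], [-0.009, 0.042, 0], [-0.009, 0.044, 0]]' --delta_rot '[[0, 0, 0], [0, 0, 0], [0, 0, 0], [0, 0, 0], [0, 0, 0]]' --claw '[1, 1, 1, 1, 1]'

```text
t: 11.7
eef_pos: [502.5, -9.7, 28.0]
tcp_rot: [3.141, 0.002, 1.78]
ft_force: [-1.5, -17.6, 1.8]
opening: 0.005
grip_force: 8.2
```

Request:
arm_command --delta_pos '[[0.003, -0.02, 0], [0.005, -0.03, 0.05], [0.005, -0.03, 0.2], [-0.06, 0.06, 0.24], [-0.15, 0.15, 0.24]]' --delta_rot '[[0, 0, 0], [0, 0, 0], [0, 0, 0], [0, 0, 0], [0, 0, 0]]' --claw '[1, 1, 1, 1, 1]'

```text
t: 12.12
eef_pos: [466.5, 28.4, 89.9]
tcp_rot: [3.136, 0.001, 1.777]
ft_force: [-0.4, 0.2, 0.4]
opening: 0.008
grip_force: 0.0
```

Request:
arm_command --delta_pos '[[-0.09, 0.09, 0], [-0.09, 0.09, 0], [-0.09, 0.09, -0.1], [-0.09, 0.09, -0.2], [-0.09, 0.09, -0.235]]' --delta_rot '[[0, 0, 0], [0, 0, 0], [0, 0, 0], [0, 0, 0], [0, 0, 0]]' --claw '[1, 1, 1, 1, 1]'

```text
t: 12.53
eef_pos: [441.4, 51.3, 27.1]
tcp_rot: [-3.14, -0.001, 1.779]
ft_force: [0.0, 0.8, -0.4]
opening: 0.007
grip_force: 0.0
```

Request:
arm_command --delta_pos '[[0.015, 0.003, 0], [0.03, 0.006, 0], [0.04, 0.0085, 0], [0.046, 0.01, 0], [0.05, 0.0105, 0]]' --delta_rot '[[0, 0, 0], [0, 0, 0], [0, 0, 0], [0, 0, 0], [0, 0, 0]]' --claw '[1, 1, 1, 1, 1]'

```text
t: 12.95
eef_pos: [455.4, 53.7, 29.7]
tcp_rot: [3.14, 0.0, 1.778]
ft_force: [-0.1, 0.0, -0.1]
opening: 0.006
grip_force: 0.0
```

Request:
arm_command --delta_pos '[[0.005, 0.001, 0], [0.01, 0.002, 0], [0.014, 0.003, 0], [0.018, 0.004, 0], [0.021, 0.0045, 0]]' --delta_rot '[[0, 0, 0], [0, 0, 0], [0, 0, 0], [0, 0, 0], [0, 0, 0]]' --claw '[1, 1, 1, 1, 1]'

```text
t: 13.37
eef_pos: [456.3, 54.5, 28.9]
tcp_rot: [-3.134, -0.001, 1.779]
ft_force: [-16.9, -8.4, 14.1]
opening: 0.006
grip_force: 9.0
```

Request:
arm_command --delta_pos '[[-0.03, -0.006, 0], [-0.04, -0.006, 0.08], [-0.04, 0.0, 0.24], [-0.03, 0.12, 0.34], [-0.02, 0.27, 0.38]]' --delta_rot '[[0, 0, 0], [0, 0, 0], [0, 0, 0], [0, 0, 0], [0, 0, 0]]' --claw '[1, 1, 0, 0, 0]'

```text
t: 13.78
eef_pos: [456.2, 121.9, 127.4]
tcp_rot: [3.137, 0.0, 1.775]
ft_force: [0.1, 0.7, -0.2]
opening: 0.157
grip_force: 0.0
```

Request:
arm_command --delta_pos '[[0, 0.16, 0.08], [0, 0.32, 0.16], [0, 0.48, 0.24], [0, 0.64, 0.3], [0, 0.74, 0.35]]' --delta_rot '[[0, 0, 0], [0, 0, 0], [0, 0, 0], [0, 0, 0], [0, 0, 0]]' --claw '[0, 0, 0, 0, 0]'

```text
t: 14.2
eef_pos: [454.3, 309.5, 212.7]
tcp_rot: [3.14, -0.0, 1.779]
ft_force: [1.9, 0.3, -0.5]
opening: 0.507
grip_force: 0.0
```

Run:
```python
from h import *; import pickle
read_camera("wrist")
c=calibration("wrist"); pickle.dump(c,open('c4.pkl','wb')); snap("wrist","w4.png")
print(state()["eef_pos"])
print(proj("wrist",(458,376,60),c), proj("wrist",(532,247,15),c),proj("wrist",(376,246,25),c))
im=cv2.imread('pics/full_w4.png'); g=cv2.cvtColor(im,cv2.COLOR_BGR2GRAY)
u,v=proj("wrist",(458,376,60),c)
x0,y0=int(u-60),int(v-60)
print(cv2.HoughCircles(cv2.GaussianBlur(g[y0:y0+120,x0:x0+120],(3,3),1),cv2.HOUGH_GRADIENT,1,5,param1=100,param2=25,minRadius=8,maxRadius=45),x0,y0)
```

```text
[455.26037513 311.61629778 213.87169872]
[330.9 151.6] [370.7 287.9] [221.3 262.6]
[[[60.5 59.5 22.4]
  [66.5 57.5 20.2]
  [65.5 62.5 20.2]
  [56.5 63.5 16.9]
  [55.5 55.5 17.4]]] 270 91
```

Request:
arm_command --delta_pos '[[0.006, 0.1, -0.08], [0.012, 0.2, -0.16], [0.012, 0.26, -0.27], [0.012, 0.26, -0.4], [0.012, 0.26, -0.43]]' --delta_rot '[[0, 0, 0], [0, 0, 0], [0, 0, 0], [0, 0, 0], [0, 0, 0]]' --claw '[0, 0, 0, 0, 0]'

```text
t: 14.72
eef_pos: [456.0, 371.3, 99.5]
tcp_rot: [-3.136, 0.002, 1.779]
ft_force: [-0.2, -0.3, -0.7]
opening: 0.94
grip_force: 0.0
```

Request:
arm_command --delta_pos '[[0, 0, -0.1], [0, 0, -0.2], [0, 0, -0.3], [0, 0, -0.36], [0, 0, -0.36]]' --delta_rot '[[0, 0, 0], [0, 0, 0], [0, 0, 0], [0, 0, 0], [0, 0, 0]]' --claw '[0, 0, 0, 0, 0]'

```text
t: 15.13
eef_pos: [457.1, 370.8, 11.9]
tcp_rot: [-3.138, 0.002, 1.778]
ft_force: [-0.1, -1.3, -0.3]
opening: 1.001
grip_force: 0.0
```

Request:
arm_command --delta_pos '[[0.004, 0.022, 0.01], [0.004, 0.022, 0.01], [0.004, 0.022, 0.01], [0.004, 0.022, 0.01], [0.004, 0.022, 0.01]]' --delta_rot '[[0, 0, 0], [0, 0, 0], [0, 0, 0], [0, 0, 0], [0, 0, 0]]' --claw '[0, 0, 0.3, 0.5, 0.7]'

```text
t: 15.55
eef_pos: [459.1, 377.9, 17.4]
tcp_rot: [3.14, -0.0, 1.779]
ft_force: [0.1, 1.0, 0.2]
opening: 0.845
grip_force: 0.0
```

Request:
arm_command --delta_pos '[[0, 0, 0], [0, 0, 0], [0, 0, 0], [0, 0, 0], [0, 0, 0]]' --delta_rot '[[0, 0, 0], [0, 0, 0], [0, 0, 0], [0, 0, 0], [0, 0, 0]]' --claw '[0.8, 0.8, 0.8, 0.8, 0.8]'

```text
t: 15.97
eef_pos: [458.8, 377.7, 16.4]
tcp_rot: [-3.142, 0.0, 1.778]
ft_force: [-0.3, -0.1, -0.4]
opening: 0.495
grip_force: 0.0
```

Request:
arm_command --delta_pos '[[0, 0, 0], [0, 0, 0], [0, 0, 0], [0, 0, 0], [0, 0, 0.02]]' --delta_rot '[[0, 0, 0], [0, 0, 0], [0, 0, 0], [0, 0, 0], [0, 0, 0]]' --claw '[0.8, 0.8, 0.8, 0.8, 0.8]'

```text
t: 16.38
eef_pos: [458.5, 377.5, 20.6]
tcp_rot: [-3.14, 0.001, 1.778]
ft_force: [-0.9, 0.9, -3.9]
opening: 0.426
grip_force: 30.0
```

Request:
arm_command --delta_pos '[[0, 0, 0.1], [0, 0, 0.22], [0, -0.06, 0.34], [0, -0.2, 0.42], [0, -0.35, 0.42]]' --delta_rot '[[0, 0, 0], [0, 0, 0], [0, 0, 0], [0, 0, 0], [0, 0, 0]]' --claw '[0.8, 0.8, 0.8, 0.8, 0.8]'

```text
t: 16.8
eef_pos: [460.4, 291.0, 130.2]
tcp_rot: [3.134, -0.002, 1.781]
ft_force: [1.3, -0.4, -4.0]
opening: 0.43
grip_force: 30.0
```

Request:
arm_command --delta_pos '[[0.02, -0.15, 0], [0.04, -0.31, 0], [0.06, -0.47, 0], [0.09, -0.63, 0], [0.11, -0.78, 0]]' --delta_rot '[[0, 0, 0], [0, 0, 0], [0, 0, 0], [0, 0, 0], [0, 0, 0]]' --claw '[0.8, 0.8, 0.8, 0.8, 0.8]'

```text
t: 17.22
eef_pos: [486.9, 93.2, 126.7]
tcp_rot: [3.14, 0.0, 1.778]
ft_force: [0.3, -0.3, -5.0]
opening: 0.427
grip_force: 30.0
```

Request:
arm_command --delta_pos '[[0.014, -0.13, 0], [0.014, -0.13, 0], [0.014, -0.13, -0.08], [0.014, -0.13, -0.16], [0.014, -0.13, -0.16]]' --delta_rot '[[0, 0, 0], [0, 0, 0], [0, 0, 0], [0, 0, 0], [0, 0, 0]]' --claw '[0.8, 0.8, 0.8, 0.8, 0.8]'

```text
t: 17.63
eef_pos: [488.8, 62.5, 84.0]
tcp_rot: [-3.138, -0.001, 1.778]
ft_force: [-0.1, 0.1, -4.5]
opening: 0.43
grip_force: 30.0
```

Request:
arm_command --delta_pos '[[0, 0, 0], [0, 0, 0], [0, 0, 0], [0, 0, 0], [0, 0, 0]]' --delta_rot '[[0, 0, 0], [0, 0, 0], [0, 0, 0], [0, 0, 0], [0, 0, 0]]' --claw '[0.8, 0.8, 0.8, 0.8, 0.8]'

```text
t: 18.05
eef_pos: [490.2, 62.9, 87.1]
tcp_rot: [3.14, 0.0, 1.779]
ft_force: [-0.7, -0.2, -4.0]
opening: 0.434
grip_force: 30.0
```

Request:
arm_command --delta_pos '[[-0.004, -0.004, -0.04], [-0.004, -0.004, -0.08], [-0.004, -0.004, -0.11], [-0.004, -0.004, -0.13], [-0.004, -0.004, -0.13]]' --delta_rot '[[0, 0, 0], [0, 0, 0], [0, 0, 0], [0, 0, 0], [0, 0, 0]]' --claw '[0.8, 0.8, 0.8, 0.8, 0.8]'

```text
t: 18.47
eef_pos: [488.5, 61.8, 52.8]
tcp_rot: [-3.14, -0.0, 1.778]
ft_force: [-0.2, -0.2, -4.0]
opening: 0.429
grip_force: 30.0
```

Request:
arm_command --delta_pos '[[0, 0, -0.006], [0, 0, -0.012], [0, 0, -0.018], [0, 0, -0.022], [0, 0, -0.022]]' --delta_rot '[[0, 0, 0], [0, 0, 0], [0, 0, 0], [0, 0, 0], [0, 0, 0]]' --claw '[0.8, 0.8, 0.8, 0.8, 0.8]'

```text
t: 18.88
eef_pos: [488.9, 61.8, 48.4]
tcp_rot: [3.141, 0.0, 1.778]
ft_force: [-0.1, -0.3, -4.3]
opening: 0.43
grip_force: 30.0
```

Request:
arm_command --delta_pos '[[0, 0, -0.005], [0, 0, -0.01], [0, 0, -0.015], [0, 0, -0.019], [0, 0, -0.019]]' --delta_rot '[[0, 0, 0], [0, 0, 0], [0, 0, 0], [0, 0, 0], [0, 0, 0]]' --claw '[0.8, 0.8, 0.8, 0.8, 0.8]'

```text
t: 19.3
eef_pos: [488.8, 61.8, 43.5]
tcp_rot: [-3.141, -0.0, 1.778]
ft_force: [-0.4, -0.8, -3.9]
opening: 0.429
grip_force: 30.0
```

Request:
arm_command --delta_pos '[[0, 0, -0.002], [0, 0, -0.004], [0, 0, -0.006], [0, 0, -0.006], [0, 0, -0.006]]' --delta_rot '[[0, 0, 0], [0, 0, 0], [0, 0, 0], [0, 0, 0], [0, 0, 0]]' --claw '[0.8, 0.8, 0.8, 0.8, 0.8]'

```text
t: 19.72
eef_pos: [488.9, 61.8, 42.3]
tcp_rot: [3.141, 0.0, 1.778]
ft_force: [-1.7, 0.4, 0.7]
opening: 0.429
grip_force: 30.0
```

Request:
arm_command --delta_pos '[[0, 0, 0], [0, 0, 0], [0, 0, 0], [0, 0, 0], [0, 0, 0]]' --delta_rot '[[0, 0, 0], [0, 0, 0], [0, 0, 0], [0, 0, 0], [0, 0, 0]]' --claw '[0.4, 0.2, 0.1, 0, 0]'

```text
t: 20.13
eef_pos: [489.0, 61.8, 42.2]
tcp_rot: [3.141, 0.0, 1.778]
ft_force: [0.0, 0.5, 0.1]
opening: 0.723
grip_force: 0.0
```

Request:
arm_command --delta_pos '[[0, 0, 0.1], [0, 0, 0.25], [0, 0.05, 0.4], [0, 0.15, 0.55], [0, 0.28, 0.68]]' --delta_rot '[[0, 0, 0], [0, 0, 0], [0, 0, 0], [0, 0, 0], [0, 0, 0]]' --claw '[0, 0, 0, 0, 0]'

```text
t: 20.55
eef_pos: [489.0, 126.4, 209.3]
tcp_rot: [3.14, 0.0, 1.776]
ft_force: [0.6, 0.1, 0.5]
opening: 0.993
grip_force: 0.0
```

Request:
arm_command --delta_pos '[[0, 0, 0.05], [0, 0, 0.05], [0, 0, 0.05], [0, 0, 0.05], [0, 0, 0.05]]' --delta_rot '[[0, 0, 0], [0, 0, 0], [0, 0, 0], [0, 0, 0], [0, 0, 0]]' --claw '[0, 0, 0, 0, 0]'

```text
t: 20.97
eef_pos: [488.5, 125.8, 217.9]
tcp_rot: [-3.139, -0.0, 1.778]
ft_force: [-0.4, 0.6, -0.0]
opening: 1.0
grip_force: 0.0
```

Run:
```python
from h import *; import pickle
c=calibration("wrist"); pickle.dump(c,open('c5.pkl','wb')); snap("wrist","w5.png",(200,100,400,300),3)
print(state()["eef_pos"],state()["ft_force"],c["T"][:3,3])
```

```text
[488.53719577 125.88130997 217.95944397] [-0.49970621 -0.32185961 -0.6196374 ] [475.60651343 194.70387668 387.98022117]
```

View pics/w5.png

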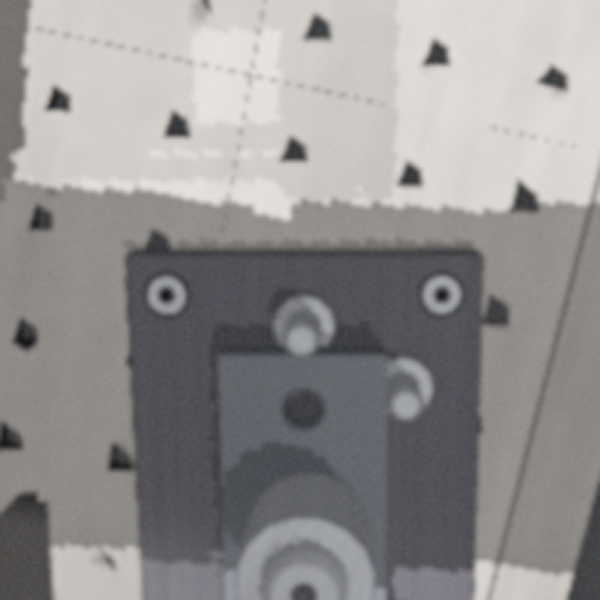

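The hub stands seated in the foot, with its top centre near (303,593), and the foot is still at its stops. Next is the flange.

Request:
arm_command --delta_pos '[[0.02, -0.16, 0.02], [0.03, -0.32, 0.02], [0.05, -0.48, 0.02], [0.06, -0.64, 0.02], [0.07, -0.8, 0.02]]' --delta_rot '[[0, 0, 0], [0, 0, 0], [0, 0, 0], [0, 0, 0], [0, 0, 0]]' --claw '[0, 0, 0, 0, 0]'

```text
t: 21.43
eef_pos: [506.0, -75.8, 223.4]
tcp_rot: [-3.14, -0.001, 1.778]
ft_force: [0.7, -0.1, -0.0]
opening: 1.001
grip_force: 0.0
```

Request:
arm_command --delta_pos '[[0, -0.15, 0], [0, -0.3, 0], [0, -0.38, 0], [0, -0.4, 0], [0, -0.4, 0]]' --delta_rot '[[0, 0, 0], [0, 0, 0], [0, 0, 0], [0, 0, 0], [0, 0, 0]]' --claw '[0, 0, 0, 0, 0]'

```text
t: 21.85
eef_pos: [505.9, -174.9, 223.2]
tcp_rot: [-3.14, -0.001, 1.776]
ft_force: [-0.0, 0.0, 0.2]
opening: 0.998
grip_force: 0.0
```

Request:
arm_command --delta_pos '[[0, 0, 0], [0, 0, 0], [0, 0, 0], [0, 0, 0], [0, 0, 0]]' --delta_rot '[[0, 0, 0], [0, 0, 0], [0, 0, 0], [0, 0, 0], [0, 0, 0]]' --claw '[0, 0, 0, 0, 0]'

```text
t: 22.27
eef_pos: [506.5, -172.8, 224.3]
tcp_rot: [3.141, 0.0, 1.78]
ft_force: [0.2, 0.3, -0.3]
opening: 1.002
grip_force: 0.0
```

Run:
```python
from h import *; import pickle
c=calibration("wrist"); pickle.dump(c,open('c6.pkl','wb'))
u,v=proj("wrist",(515,-250,15),c); x0,y0=int(u-70),int(v-70)
snap("wrist","w6.png",(x0,y0,x0+140,y0+140),4.2)
print(state()["eef_pos"],x0,y0)
print("hub top", ray("wrist",200+303/3,100+593/3,60+26,pickle.load(open('c5.pkl','rb'))))
```

```text
[ 506.49923845 -172.94200018  224.28308123] 236 210
hub top [490.4  61.7  86. ]
```

View pics/w6.png

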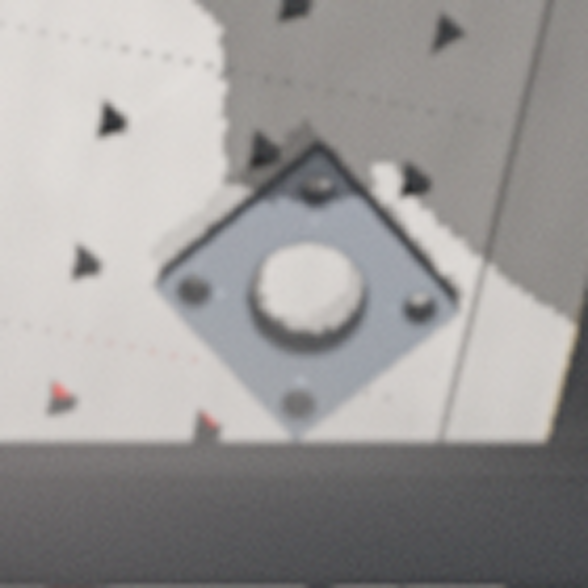

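Run:
```python
from h import *; import pickle
c=pickle.load(open('c6.pkl','rb'))
w=lambda u,v,z=15: ray("wrist",236+u/4.2,210+v/4.2,z,c)
P=[w(320,156),w(457,308),w(297,438),w(160,285)]; H=[w(317,186),w(419,305),w(297,403),w(194,289)]
print(P,pose(P,1,1)); print(pose(H,1,1))
for i in range(4):
    for Q in(P,H): d=Q[(i+1)%4]-Q[i]; print(np.degrees(np.arctan2(d[1],d[0]))%90,end=' ')
print(w(308,291))
```

```text
[array([ 513. , -212.6,   15. ]), array([ 555.6, -244.9,   15. ]), array([ 523., -289.,   15.]), array([ 480.2, -254.6,   15. ])] (array([ 517.9, -250.3]), np.float64(0.908), array([53.5, 54.8, 54.9, 53.3]))
(array([ 517.4, -249.9]), np.float64(-0.645), array([41.1, 41.4, 40.9, 41.7]))
52.8300149697505 51.12250366148738 53.52711270721075 52.85331330197822 51.20982614718628 51.559211242994564 52.011858274475095 53.18503597060546 [ 517.4 -248.3   15. ]
```

Request:
arm_command --delta_pos '[[0.01, -0.08, -0.1], [0.02, -0.16, -0.2], [0.03, -0.24, -0.3], [0.045, -0.308, -0.4], [0.045, -0.308, -0.5]]' --delta_rot '[[0, 0, 0.078], [0, 0, 0.156], [0, 0, 0.234], [0, 0, 0.312], [0, 0, 0.39]]' --claw '[0, 0, 0, 0, 0]'

```text
t: 22.73
eef_pos: [518.3, -253.0, 98.1]
tcp_rot: [3.141, 0.002, 2.396]
ft_force: [-0.4, -0.1, -0.8]
opening: 1.001
grip_force: 0.0
```

Request:
arm_command --delta_pos '[[0, 0, 0], [0, 0, -0.08], [0, 0, -0.16], [0, 0, -0.22], [0, 0, -0.22]]' --delta_rot '[[0, 0, 0.059], [0, 0, 0.059], [0, 0, 0.059], [0, 0, 0.059], [0, 0, 0.059]]' --claw '[0, 0, 0, 0, 0]'

```text
t: 23.15
eef_pos: [516.6, -249.7, 41.7]
tcp_rot: [-3.141, -0.004, 2.484]
ft_force: [0.2, -0.2, 0.7]
opening: 0.997
grip_force: 0.0
```

Request:
arm_command --delta_pos '[[0, 0, 0], [0, 0, 0], [0, 0, 0], [0, 0, 0], [0, 0, 0]]' --delta_rot '[[0, 0, 0], [0, 0, 0], [0, 0, 0], [0, 0, 0], [0, 0, 0]]' --claw '[0, 0, 0, 0, 0]'

```text
t: 23.57
eef_pos: [517.9, -250.7, 45.0]
tcp_rot: [3.141, 0.001, 2.484]
ft_force: [0.3, -0.3, 0.3]
opening: 1.002
grip_force: 0.0
```

Request:
arm_command --delta_pos '[[0, 0.002, -0.07], [0, 0.002, -0.13], [0, 0.002, -0.16], [0, 0.002, -0.16], [0, 0.002, -0.16]]' --delta_rot '[[0, 0, 0], [0, 0, 0], [0, 0, 0], [0, 0, 0], [0, 0, 0]]' --claw '[0, 0, 0, 0.3, 0.7]'

```text
t: 23.98
eef_pos: [517.7, -250.1, 4.4]
tcp_rot: [3.142, -0.0, 2.484]
ft_force: [-0.8, 0.4, -0.1]
opening: 0.913
grip_force: 0.0
```

Request:
arm_command --delta_pos '[[0, 0, 0], [0, 0, 0], [0, 0, 0], [0, 0, 0], [0, 0, 0]]' --delta_rot '[[0, 0, 0], [0, 0, 0], [0, 0, 0], [0, 0, 0], [0, 0, 0]]' --claw '[0.7, 0.7, 0.7, 0.7, 0.7]'

```text
t: 24.4
eef_pos: [517.7, -250.2, 4.6]
tcp_rot: [-3.142, 0.001, 2.484]
ft_force: [-0.3, 0.1, 3.6]
opening: 0.587
grip_force: 30.0
```

Request:
arm_command --delta_pos '[[0, 0, 0], [0, 0, 0], [0, 0, 0], [0, 0, 0], [0, 0, 0]]' --delta_rot '[[0, 0, 0], [0, 0, 0], [0, 0, 0], [0, 0, 0], [0, 0, 0]]' --claw '[0.7, 0.7, 0.7, 0.7, 0.7]'

```text
t: 24.82
eef_pos: [517.8, -250.2, 4.6]
tcp_rot: [3.142, 0.001, 2.484]
ft_force: [-2.6, -0.9, 6.5]
opening: 0.581
grip_force: 30.0
```

Request:
arm_command --delta_pos '[[0, 0, 0.08], [0, 0, 0.22], [0, 0.04, 0.36], [-0.01, 0.14, 0.48], [-0.02, 0.28, 0.56]]' --delta_rot '[[0, 0, 0], [0, 0, 0], [0, 0, -0.07], [0, 0, -0.14], [0, 0, -0.21]]' --claw '[0.7, 0.7, 0.7, 0.7, 0.7]'

```text
t: 25.23
eef_pos: [513.1, -180.9, 146.5]
tcp_rot: [3.14, 0.002, 2.146]
ft_force: [0.8, 0.6, -2.7]
opening: 0.592
grip_force: 30.0
```

Request:
arm_command --delta_pos '[[-0.02, 0.15, 0], [-0.04, 0.3, 0], [-0.06, 0.46, 0], [-0.07, 0.62, 0], [-0.08, 0.76, 0]]' --delta_rot '[[0, 0, -0.07], [0, 0, -0.14], [0, 0, -0.2], [0, 0, -0.239], [0, 0, -0.239]]' --claw '[0.7, 0.7, 0.7, 0.7, 0.7]'

```text
t: 25.65
eef_pos: [491.7, 12.2, 144.1]
tcp_rot: [-3.141, -0.0, 1.774]
ft_force: [1.0, 0.0, -2.6]
opening: 0.587
grip_force: 30.0
```

Request:
arm_command --delta_pos '[[-0.013, 0.12, 0], [-0.013, 0.2, 0], [-0.013, 0.206, 0], [-0.013, 0.206, 0], [-0.013, 0.206, 0]]' --delta_rot '[[0, 0, 0], [0, 0, 0], [0, 0, 0], [0, 0, 0], [0, 0, 0]]' --claw '[0.7, 0.7, 0.7, 0.7, 0.7]'

```text
t: 26.07
eef_pos: [489.3, 61.2, 144.0]
tcp_rot: [-3.141, -0.0, 1.779]
ft_force: [-0.7, -0.4, -3.1]
opening: 0.585
grip_force: 30.0
```

Request:
arm_command --delta_pos '[[0, 0, -0.06], [0, 0, -0.12], [0, 0, -0.16], [0, 0, -0.19], [0, 0, -0.19]]' --delta_rot '[[0, 0, 0], [0, 0, 0], [0, 0, 0], [0, 0, 0], [0, 0, 0]]' --claw '[0.7, 0.7, 0.7, 0.7, 0.7]'

```text
t: 26.48
eef_pos: [488.9, 60.5, 95.4]
tcp_rot: [-3.139, -0.0, 1.777]
ft_force: [-0.3, 1.2, -3.1]
opening: 0.589
grip_force: 30.0
```

Request:
arm_command --delta_pos '[[0, 0, -0.006], [0, 0, -0.012], [0, 0, -0.018], [0, 0, -0.024], [0, 0, -0.024]]' --delta_rot '[[0, 0, 0], [0, 0, 0], [0, 0, 0], [0, 0, 0], [0, 0, 0]]' --claw '[0.7, 0.7, 0.7, 0.7, 0.7]'

```text
t: 26.9
eef_pos: [489.4, 61.5, 90.7]
tcp_rot: [3.141, 0.0, 1.778]
ft_force: [-0.2, -1.0, -3.6]
opening: 0.586
grip_force: 30.0
```

Just about to engage; continuing slowly.

Request:
arm_command --delta_pos '[[0, 0, -0.005], [0, 0, -0.01], [0, 0, -0.015], [0, 0, -0.02], [0, 0, -0.02]]' --delta_rot '[[0, 0, 0], [0, 0, 0], [0, 0, 0], [0, 0, 0], [0, 0, 0]]' --claw '[0.7, 0.7, 0.7, 0.7, 0.7]'

```text
t: 27.32
eef_pos: [489.3, 61.5, 85.4]
tcp_rot: [-3.141, -0.0, 1.778]
ft_force: [0.1, 0.9, -2.2]
opening: 0.585
grip_force: 30.0
```

Request:
arm_command --delta_pos '[[0, 0, -0.004], [0, 0, -0.008], [0, 0, -0.012], [0, 0, -0.014], [0, 0, -0.014]]' --delta_rot '[[0, 0, 0], [0, 0, 0], [0, 0, 0], [0, 0, 0], [0, 0, 0]]' --claw '[0.7, 0.7, 0.7, 0.7, 0.7]'

```text
t: 27.73
eef_pos: [489.3, 61.4, 82.1]
tcp_rot: [-3.141, -0.0, 1.778]
ft_force: [-0.1, 0.5, -3.2]
opening: 0.586
grip_force: 30.0
```

Request:
arm_command --delta_pos '[[0, 0, -0.001], [0, 0, -0.002], [0, 0, -0.003], [0, 0, -0.004], [0, 0, -0.004]]' --delta_rot '[[0, 0, 0], [0, 0, 0], [0, 0, 0], [0, 0, 0], [0, 0, 0]]' --claw '[0.7, 0.7, 0.7, 0.7, 0.7]'

```text
t: 28.15
eef_pos: [489.5, 61.5, 81.6]
tcp_rot: [3.141, 0.0, 1.778]
ft_force: [-1.6, -0.8, 3.6]
opening: 0.588
grip_force: 30.0
```

Request:
arm_command --delta_pos '[[0, 0, 0], [0, 0, 0], [0, 0, 0], [0, 0, 0], [0, 0, 0]]' --delta_rot '[[0, 0, 0], [0, 0, 0], [0, 0, 0], [0, 0, 0], [0, 0, 0]]' --claw '[0.4, 0.2, 0.1, 0, 0]'

```text
t: 28.57
eef_pos: [489.4, 61.4, 81.1]
tcp_rot: [3.141, -0.0, 1.778]
ft_force: [-0.1, 0.8, -0.8]
opening: 0.821
grip_force: 0.0
```

Request:
arm_command --delta_pos '[[0, 0, 0.1], [0, 0, 0.25], [-0.02, 0.03, 0.4], [-0.09, 0.12, 0.5], [-0.18, 0.21, 0.5]]' --delta_rot '[[0, 0, 0], [0, 0, 0], [0, 0, 0], [0, 0, 0], [0, 0, 0]]' --claw '[0, 0, 0, 0, 0]'

```text
t: 28.98
eef_pos: [446.4, 114.3, 210.5]
tcp_rot: [3.134, 0.001, 1.777]
ft_force: [0.2, 1.1, -0.7]
opening: 0.998
grip_force: 0.0
```

Request:
arm_command --delta_pos '[[-0.1, 0.1, 0], [-0.2, 0.22, 0], [-0.22, 0.25, 0], [-0.22, 0.25, 0], [-0.22, 0.25, 0]]' --delta_rot '[[0, 0, 0.07], [0, 0, 0.14], [0, 0, 0.18], [0, 0, 0.18], [0, 0, 0.18]]' --claw '[0, 0, 0, 0, 0]'

```text
t: 29.4
eef_pos: [389.5, 176.7, 206.4]
tcp_rot: [3.141, 0.0, 2.061]
ft_force: [-1.1, -0.3, 0.5]
opening: 1.0
grip_force: 0.0
```

Request:
arm_command --delta_pos '[[0, 0, 0], [0, 0, 0], [0, 0, 0], [0, 0, 0], [0, 0, 0]]' --delta_rot '[[0, 0, 0], [0, 0, 0], [0, 0, 0], [0, 0, 0], [0, 0, 0]]' --claw '[0, 0, 0, 0, 0]'

```text
t: 29.82
eef_pos: [389.7, 176.1, 206.1]
tcp_rot: [-3.142, -0.0, 2.06]
ft_force: [0.1, -0.6, 0.3]
opening: 0.995
grip_force: 0.0
```

Run:
```python
from h import *; import pickle
c=calibration("wrist"); pickle.dump(c,open('c7.pkl','wb'))
snap("wrist","w7.png"); print(state()["eef_pos"],state()["tcp_rot"],c["T"][:3,3])
im=cv2.imread('pics/full_w7.png'); u,v=proj("wrist",(376,246,25),c); print(u,v)
x0,y0=max(int(u-70),0),max(int(v-70),0); s=im[y0:y0+140,x0:x0+140]
hsv=cv2.cvtColor(s,cv2.COLOR_BGR2HSV); m=cv2.inRange(hsv,(15,50,60),(35,255,255))
ct=max(cv2.findContours(m,0,2)[0],key=cv2.contourArea); b=cv2.boxPoints(cv2.minAreaRect(ct))+[x0,y0]
P=[ray("wrist",*p,25,c) for p in b]; print(b,pose(P,1,1))
cv2.imwrite('pics/w7c.png',cv2.resize(s,None,fx=4,fy=4,interpolation=cv2.INTER_CUBIC)); print(x0,y0)
```

```text
[389.58194156 176.15680089 206.10069822] [-3.14151088e+00 -2.62364906e-05  2.06018704e+00] [358.05919744 238.16970447 376.12940962]
336.8 140.2
[[332.         111.        ]
 [351.77351379 110.2245636 ]
 [353.99078369 166.76506042]
 [334.2172699  167.54049683]] (array([380.6, 249.2]), np.float64(0.549), array([17.6, 49.5, 18.2, 49.6]))
266 70
```

View pics/w7c.png

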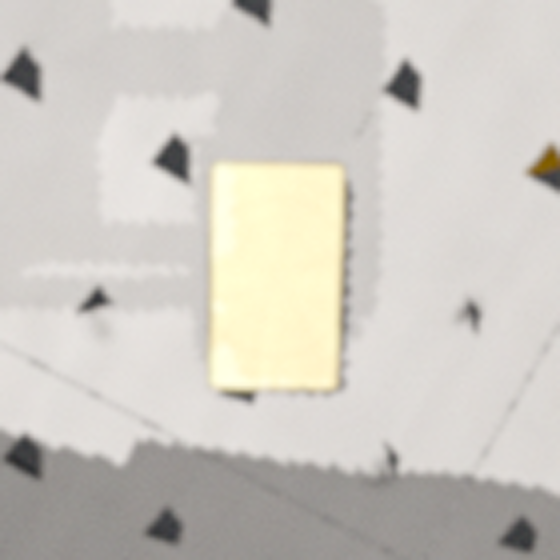

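The crop shows the brass top face with corners (212,163), (346,165), (341,389) and (211,389), lined up with the gripper.

Run:
```python
from h import *; import pickle
c=pickle.load(open('c7.pkl','rb'))
print(pose([ray("wrist",266+u/4,70+v/4,25,c) for u,v in [(211,162),(346,164),(342,390),(211,390)]],1,1))
```

```text
(array([374.6, 245.8]), np.float64(0.495), array([29.9, 49.5, 30.2, 49.9]))
```

Request:
arm_command --delta_pos '[[-0.03, 0.14, -0.06], [-0.06, 0.279, -0.14], [-0.06, 0.279, -0.28], [-0.06, 0.279, -0.42], [-0.06, 0.279, -0.56]]' --delta_rot '[[0, 0, 0.003], [0, 0, 0.003], [0, 0, 0.003], [0, 0, 0.003], [0, 0, 0.003]]' --claw '[0, 0, 0, 0, 0]'

```text
t: 30.28
eef_pos: [374.3, 246.8, 65.1]
tcp_rot: [3.14, 0.0, 2.067]
ft_force: [1.1, -0.4, -0.5]
opening: 1.002
grip_force: 0.0
```

Request:
arm_command --delta_pos '[[0, 0, -0.05], [0, 0, -0.1], [0, 0, -0.13], [0, 0, -0.13], [0, 0, -0.13]]' --delta_rot '[[0, 0, 0], [0, 0, 0], [0, 0, 0], [0, 0, 0], [0, 0, 0]]' --claw '[0, 0, 0, 0, 0]'

```text
t: 30.7
eef_pos: [374.5, 246.2, 33.8]
tcp_rot: [-3.141, -0.0, 2.066]
ft_force: [0.2, -0.7, 0.6]
opening: 0.999
grip_force: 0.0
```

Request:
arm_command --delta_pos '[[0, -0.001, -0.05], [0, -0.001, -0.09], [0, -0.001, -0.11], [0, -0.001, -0.11], [0, -0.001, -0.11]]' --delta_rot '[[0, 0, 0], [0, 0, 0], [0, 0, 0], [0, 0, 0], [0, 0, 0]]' --claw '[0, 0, 0.2, 0.5, 0.9]'

```text
t: 31.12
eef_pos: [374.6, 246.0, 6.7]
tcp_rot: [3.141, 0.0, 2.066]
ft_force: [0.1, 0.2, -0.0]
opening: 0.848
grip_force: 0.0
```

Request:
arm_command --delta_pos '[[0, 0, 0], [0, 0, 0], [0, 0, 0], [0, 0, 0], [0, 0, 0]]' --delta_rot '[[0, 0, 0], [0, 0, 0], [0, 0, 0], [0, 0, 0], [0, 0, 0]]' --claw '[0.9, 0.9, 0.9, 0.9, 0.9]'

```text
t: 31.53
eef_pos: [374.5, 246.0, 6.4]
tcp_rot: [3.141, 0.0, 2.066]
ft_force: [0.0, -0.9, 0.2]
opening: 0.495
grip_force: 0.0
```

Request:
arm_command --delta_pos '[[0, 0, 0], [0, 0, 0], [0, 0, 0], [0, 0, 0], [0, 0, 0]]' --delta_rot '[[0, 0, 0], [0, 0, 0], [0, 0, 0], [0, 0, 0], [0, 0, 0]]' --claw '[0.9, 0.9, 0.9, 0.9, 0.9]'

```text
t: 31.95
eef_pos: [374.1, 245.8, 6.2]
tcp_rot: [-3.141, -0.0, 2.066]
ft_force: [-1.7, -2.1, 2.6]
opening: 0.313
grip_force: 30.0
```

Request:
arm_command --delta_pos '[[0, 0, 0.1], [0, 0, 0.25], [0.02, -0.03, 0.4], [0.08, -0.12, 0.52], [0.16, -0.25, 0.58]]' --delta_rot '[[0, 0, 0], [0, 0, 0], [0, 0, -0.06], [0, 0, -0.12], [0, 0, -0.183]]' --claw '[0.9, 0.9, 0.9, 0.9, 0.9]'

```text
t: 32.37
eef_pos: [414.9, 184.2, 154.5]
tcp_rot: [3.137, -0.001, 1.777]
ft_force: [2.0, 0.1, -3.3]
opening: 0.315
grip_force: 30.0
```

Request:
arm_command --delta_pos '[[0.08, -0.12, 0], [0.16, -0.25, 0], [0.24, -0.38, 0], [0.3, -0.488, 0], [0.3, -0.488, 0]]' --delta_rot '[[0, 0, 0], [0, 0, 0], [0, 0, 0], [0, 0, 0], [0, 0, 0]]' --claw '[0.9, 0.9, 0.9, 0.9, 0.9]'

```text
t: 32.78
eef_pos: [492.0, 57.5, 151.0]
tcp_rot: [3.14, 0.001, 1.775]
ft_force: [0.3, 0.5, -2.8]
opening: 0.311
grip_force: 30.0
```

Request:
arm_command --delta_pos '[[0, 0, 0], [0, 0, -0.02], [0, 0, -0.04], [0, 0, -0.06], [0, 0, -0.06]]' --delta_rot '[[0, 0, 0], [0, 0, 0], [0, 0, 0], [0, 0, 0], [0, 0, 0]]' --claw '[0.9, 0.9, 0.9, 0.9, 0.9]'

```text
t: 33.2
eef_pos: [488.6, 62.3, 135.1]
tcp_rot: [-3.14, -0.0, 1.78]
ft_force: [-0.2, 0.5, -3.0]
opening: 0.314
grip_force: 30.0
```

Request:
arm_command --delta_pos '[[0.003, -0.003, -0.05], [0.003, -0.003, -0.09], [0.003, -0.003, -0.12], [0.003, -0.003, -0.136], [0.003, -0.003, -0.136]]' --delta_rot '[[0, 0, 0], [0, 0, 0], [0, 0, 0], [0, 0, 0], [0, 0, 0]]' --claw '[0.9, 0.9, 0.9, 0.9, 0.9]'

```text
t: 33.62
eef_pos: [489.8, 61.0, 101.5]
tcp_rot: [-3.14, -0.0, 1.779]
ft_force: [-0.5, 0.8, -1.9]
opening: 0.314
grip_force: 30.0
```

Request:
arm_command --delta_pos '[[0, 0, -0.002], [0, 0, -0.004], [0, 0, -0.006], [0, 0, -0.008], [0, 0, -0.008]]' --delta_rot '[[0, 0, 0], [0, 0, 0], [0, 0, 0], [0, 0, 0], [0, 0, 0]]' --claw '[0.9, 0.9, 0.9, 0.9, 0.9]'

```text
t: 34.03
eef_pos: [490.2, 60.7, 100.4]
tcp_rot: [3.141, 0.0, 1.778]
ft_force: [0.5, -0.4, -3.1]
opening: 0.311
grip_force: 30.0
```

Request:
arm_command --delta_pos '[[-0.0025, 0.0025, -0.002], [-0.0025, 0.0025, -0.005], [-0.0025, 0.0025, -0.007], [-0.0025, 0.0025, -0.009], [-0.0025, 0.0025, -0.009]]' --delta_rot '[[0, 0, 0], [0, 0, 0], [0, 0, 0], [0, 0, 0], [0, 0, 0]]' --claw '[0.9, 0.9, 0.9, 0.9, 0.9]'

```text
t: 34.45
eef_pos: [489.5, 61.3, 98.1]
tcp_rot: [3.141, 0.0, 1.778]
ft_force: [-1.5, 0.2, 1.6]
opening: 0.314
grip_force: 30.0
```

Contact. I'll release, lift, and check.

Request:
arm_command --delta_pos '[[0, 0, 0], [0, 0, 0], [0, 0, 0], [0, 0, 0], [0, 0, 0]]' --delta_rot '[[0, 0, 0], [0, 0, 0], [0, 0, 0], [0, 0, 0], [0, 0, 0]]' --claw '[0.6, 0.5, 0.4, 0.3, 0.3]'

```text
t: 34.87
eef_pos: [489.5, 61.3, 97.9]
tcp_rot: [3.141, 0.0, 1.778]
ft_force: [0.8, 0.8, -0.6]
opening: 0.606
grip_force: 0.0
```

Request:
arm_command --delta_pos '[[0, 0, 0.1], [0, 0, 0.25], [0, 0.06, 0.4], [0, 0.2, 0.55], [0, 0.32, 0.7]]' --delta_rot '[[0, 0, 0], [0, 0, 0], [0, 0, 0], [0, 0, 0], [0, 0, 0]]' --claw '[0.2, 0.1, 0, 0, 0]'

```text
t: 35.28
eef_pos: [489.2, 131.7, 262.5]
tcp_rot: [3.141, 0.0, 1.777]
ft_force: [1.1, -0.6, -1.1]
opening: 0.955
grip_force: 0.0
```

Run:
```python
from h import *; import pickle
read_camera("wrist"); read_camera("wrist")
c=calibration("wrist"); pickle.dump(c,open('c8.pkl','wb')); snap("wrist","w8.png",(200,110,400,310),3)
snap("scene","sc8.png",(250,200,400,312),5)
```

```text
(no output)
```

View pics/w8.png

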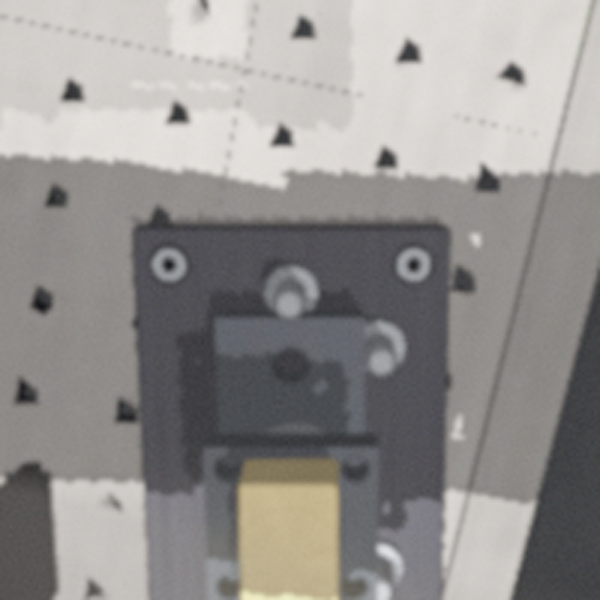

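View pics/sc8.png

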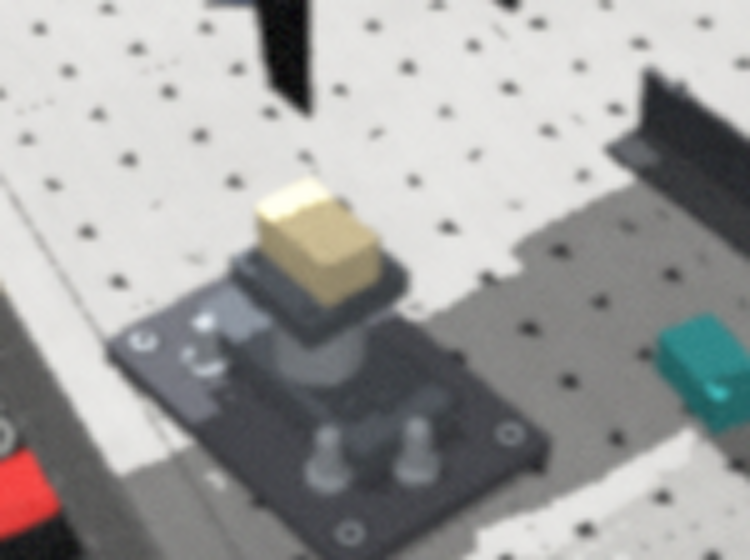

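The stack is built: the flange lies flat and parallel, the brass block is centred on it, and the foot's edges are still at the pins at (290,305) and (380,360).

Run:
```python
from h import *
print(job_done())
```

```text
the job is handed in; nothing more can be done
None
```

The stand-off is built in the order asked and handed in after about 36 s of robot time: the foot is against its stops, the hub is fully down, the flange is flat and parallel, and the brass block is centred on top. The last pictures agree with this, though they hide one of the two +x pins; I went nowhere near the magnet square and passed well above the tip box.

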